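# Clamp a die block by cranking a quick-acting vise

## Task

Fit the loose crank fully down onto the square shaft end of the bench vise and wind it clockwise (seen from above) until the moving jaw has carried the steel die block up against the fixed jaw and nips it firmly; stop as soon as the crank stiffens, without straining it. Leave the crank seated on the shaft, drive the jaw with the crank only (do not touch the jaws or the block), and leave the other things on the bench alone.

Things in the scene. Friction and masses are not known exactly. Their poses are not given: they have to be found in the camera images.
- crank: Loose dark steel crank, 0.32 kg, lying flat, handle up. Origin: centre of the hub's underside, z up, arm along its +x. Hub: 28 x 28 mm square boss (faces along x, y), 45 mm tall, with a chamfered square 15.5 mm hole right through it, parallel to its faces; it fits over the shaft in any of four ways. Arm: bar 18 mm wide, 10 mm thick, level with the hub's underside.
- handle: The crank's grip: upright black sleeve on the arm's end that spins freely about its own axis. Diameter 20 mm, 70 mm tall. Origin: centre of its lower end, 75 mm from the hub's axis (crank x = +75 mm) and 13 mm above the crank's underside.
- shaft: Upright vise shaft. Origin: on its axis at the shoulder where the fitted hub rests, 61 mm above the bench; z up. Square end 14 x 14 mm, faces along x, y, 32 mm tall (top 5 mm steps in to 9 mm as a lead). Clockwise from above closes the jaw, 50.3 mm a turn. Drag 0.2 N m (3 N at the handle); stays where left. Once nipped, load rises steeply: over 24 N at the handle (200 N at the jaw) strains it.
- vise: Grey quick-acting vise bolted to the bench. Origin: on the bench under the shaft axis; z up. The bed runs along its y (310 mm long, 74 mm wide, top 20 mm above the bench), centre line at x = +65 mm; the jaw closes towards -y. The drive box under the shaft is 52 x 64 mm and 50 mm tall; the jaws stand to 54 mm above the bench.
- fixed_jaw: Fixed jaw at the vise's -y end, 74 mm wide. Its frame coincides with the vise's; it carries an adjustable steel face plate, square to the bed and looking to +y, that stands somewhere from y = -110 to -102 mm in that frame. Its setting differs each time, is not measured, and is locked: where the block comes to a stop has to be felt.
- jaw: Moving jaw, driven by the shaft through a rack. Origin: middle of the foot of its steel face, on the bed; axes parallel to the vise's; the jaw lies to +y of its face. At the start it stands 95 to 130 mm short of clamping.
- block: Steel die block with a pattern of holes, 60 mm (x) x 70 mm (y, along the bed) x 28 mm tall, 0.65 to 1 kg, lying loose on the bed between the jaws. Origin: centre of its underside. It slides along the bed when the jaw pushes it.
- hammer: Bystander, to be left alone: hammer, wooden shaft, 260 mm long, lying flat.
- screwdriver: Bystander, to be left alone: screwdriver, 190 mm long, lying flat.
- wrench: Bystander, to be left alone: open-ended wrench, 180 mm long, lying flat.
- parallel_a: Bystander, to be left alone: ground steel parallel bar 100 x 12 x 20 mm.
- parallel_b: Bystander, to be left alone: ground steel parallel bar 130 x 16 x 26 mm.
- oil_bottle: Bystander, to be left alone: small white plastic oil bottle, diameter 48 mm, 110 mm tall, upright.
- plug_gauge: Bystander, to be left alone: steel plug gauge standing upright, diameter 32 mm, 65 mm tall.
Not all that is in view belongs to the job. What is shaped like the crank but purple is not meant.

How it is judged (in metres and radians):
On the way, in this order (a step that is already met when the one before it is completed fails the run):
1. the crank sits fully down on the square shaft end while the jaw is still at least 50 mm short of clamping (z of crank in the frame of shaft below 0.004 m and horizontal distance between crank and shaft below 0.004 m and angle between crank's own z axis and vertical below 0.09 rad and y of jaw in the frame of vise above 0.02 m), for 0.2 s.
2. wound with the crank, the block is nipped squarely between the two jaws (z of crank in the frame of shaft below 0.004 m and horizontal distance between crank and shaft below 0.004 m and angle between crank's own z axis and vertical below 0.09 rad and contact force between block and fixed_jaw above 4 N and contact force between block and jaw above 4 N and angle between the y axis of block and the y axis of vise, either way round below 0.06 rad), for 0.2 s.
At the end, for the whole second after the job is handed in: The crank is still seated on the shaft (within 4 mm of the shoulder, within 4 mm of its axis, tilted less than 0.09 rad), and the block stays clamped squarely (within 0.06 rad) between the two jaws with more than 4 N on each (all of step 2); the robot touches nothing.
It fails at once if the vise is strained: the moving jaw presses the block with more than 200 N (contact force between block and jaw above 200 N).
It fails at once if the robot pushes a jaw or the block directly (contact force between any of the fingers, the arm and jaw above 2 N or contact force between any of the fingers, the arm and block above 2 N).
It fails at once if other things on the bench are disturbed (distance of any of hammer, screwdriver, wrench, parallel_a, parallel_b, oil_bottle, plug_gauge from where it was at the start of the episode above 0.03 m).
It also fails if it takes over 72 s, if anything falls off the work surface, if the arm or the gripper's body presses on something with over 40 N, if the wrist force passes 120 N, or if a joint passes its speed limit or range.

## Robot

A 6-joint arm with a two-finger parallel gripper is mounted at the origin on the work surface. World frame = base frame: x ahead of the robot, y to its left, z up, the work surface at z = 0. Lengths are in mm, angles in degrees, forces in N, time in s.
With the tool pointing down it reaches from about 300 to 850 mm from the base axis. Payload 4.2 kg.
Tool frame: the origin (TCP) lies between the finger pads; the fingertips stand 22 mm ahead of it and the grasp point (between the pads) lies 3 mm ahead of it (env.finger_overhang is the distance from the TCP to the fingertips, in mm); z points along the fingers, y is the line along which they close (so a half turn about z gives the same grasp; the last joint's range is limited). The gripper opens to 91 mm and grips with 3 to 60 N. Pads are 32 mm wide; open, the fingers measure 118 mm over their backs; the gripper's body (76 mm by 178 mm) begins 60 mm behind the grasp point.
Start: joints at [64.171, 18.312, 89.639, -0, 72.044, -1.146], TCP at [240.123, 522.479, 215.476] pointing down, gripper open.
Joint ranges: [-177.97, 177.97], [-48.28, 115.42], [12.27, 149.76], [-77.06, 257.06], [2.81, 150.46], [-146.56, 146.56]. Speed limits (degrees/s): [147.25, 147.25, 180, 180, 180, 180].

## Interface

Orientations are given as [roll, pitch, yaw] about the fixed x, y, z axes, in that order (R = Rz(yaw) Ry(pitch) Rx(roll)).
In Python, from workcell import state, cams, ticket, look_for, outline_of, env gives the robot as it stands.
- The arm moves only by the tool servo_tool, never from a script. Its argument "steps" is a list of rows, each a list of 3 entries, a list of its own where there are three numbers: the closure in counts, from 0 (fully open) to 255 (shut), then the shift along the tool's x, y, z in mm, then the turn, a rotation vector about the tool's x, y, z in rad. A call has exactly 10 rows; each row shifts and turns the commanded pose from where the row before left it, along the tool's axes as they then stand; what a row does not reach is not made up. A row lasts 1/10 s, in which the tool goes at most 50 mm and 8.59 degrees, less where a joint would pass 70% of its speed; a pose out of reach is approached as far as the arm can. A call with a gripper value outside its range is refused whole. The fingers move at their own pace and stop on an object; "squeeze" is the grip in N (left out, the last holds). Time passes only in rows, so rows that do not move let the fingers close, or fill a call up. It gives the time, the measured TCP pose, the force, the opening and the grip force at its end, in the units of the state.
- state(): the state, without advancing time (a new reading comes with each control period).
- cams.grab_frame(name): name is "side" or "top" or "wrist"; returns a dict with "color" (480x640x3 uint8, red, green, blue), "z_map" (480x640 float32, mm along the optical axis (not along the pixel's ray), 0 where there is no reading), "fovy" (degrees; the focal length in pixels is half the picture's height over the tangent of half this angle, whatever the lens; pixels are square), "cx", "cy" (the principal point, pixels), "eye" and "rotation" of the camera in the world; the wrist camera has in their place "tool_from_camera" (4x4, takes a point from camera to tool coordinates, whose origin is the TCP and whose axes are the flange's). Camera axes: x right, y up, looking along -z (the intrinsics and any distortion apply to the point x, -y, -z); pixel columns grow to the right and rows downward; lengths in mm; the calibration is good to about 2 mm. A picture is of the moment at which its call begins: read the wrist's pose just before it.
- ticket.job_done(): hands the job in; it is judged then, once.
Trained networks look in a picture, given as the dict that the camera call returned (one of the last four; its "shot" number tells which), for a name from the list of things; names that differ only in an ending like _2 or _b are one class to them, and where a whole thing is asked for, a point or a joint stands for the part that bears it (a point fixed in the world has none). Each returns a list of dicts, best first, with "confidence" (0 to 1); they miss things now and then, are a little off and sometimes report something else, mostly with a low value. They report only what shows in the picture. A call takes as long as a camera call. They do not tell look-alikes from the thing itself.
- look_for(picture, thing): "at" ([column, row] in pixels, amid what is visible of it).
- outline_of(picture, thing): "pixels" (480x640 bool, what is visible of it) and "at" ([column, row] in pixels, amid what is visible of it).
The state is a dict: "time_s": time; "qpos": joint angles; "qvel": joint speeds; "effort": joint torques, N m; "ee_pos": TCP position; "ee_rot": TCP orientation; "force": force on the tool from outside, world axes, zero at the start; "torque": the same for the moment, N m; "gripper_width": finger opening in mm; "gripper_force": force on a finger pad.
Only numpy, scipy, OpenCV 4.12 (cv2) and the standard library are available. Lean on these libraries where they do the work, as an engineer would, in place of code of your own. Each camera call takes 0.05 s, during which the arm holds its last target. There are 200 camera calls.

## Working session

There is one attempt and no reset: what is moved stays moved. The work goes in short steps, Python scripts to look and compute and a tool call to move; the robot and the scene stay as the last step left them, time stands still between calls to the robot, and variables do not carry over. Pictures are saved under pics/ and viewed, at most 10 in all, crops included, and the job is handed in when it is done.

Besides the shell and the picture viewer there is one more tool, called after "Request:" as name(argument=value, ...), one argument or row to a line, values as JSON. servo_tool: Moves the arm, as the interface text tells. Its arguments: {"type":"object","properties":{"steps":{"type":"array","items":{"type":"array"}},"squeeze":{"type":"number"}},"required":["steps"]}

```bash
mkdir -p pics; ls
cat > h.py <<'E'
import numpy as np, cv2
from scipy.spatial.transform import Rotation as R
from workcell import state, cams, ticket, look_for, outline_of, env
def pose(f,s=None):
    if 'eye' in f:
        T=np.eye(4);T[:3,:3]=np.array(f['rotation']).reshape(3,3);T[:3,3]=f['eye'];return T
    T=np.eye(4);T[:3,:3]=R.from_euler('xyz',s['ee_rot'],degrees=True).as_matrix();T[:3,3]=s['ee_pos']
    return T@np.array(f['tool_from_camera'])
def ray(f,T,u,v):
    fl=240/np.tan(np.radians(f['fovy'])/2)
    d=np.stack([(np.asarray(u,float)-f['cx'])/fl,-(np.asarray(v,float)-f['cy'])/fl,-np.ones(np.shape(u))],-1)
    return d@T[:3,:3].T
def at_z(f,T,u,v,z):
    d=ray(f,T,u,v);return T[:3,3]+d*((z-T[2,3])/d[...,2])[...,None]
def cloud(f,T):
    v,u=np.mgrid[0:480,0:640];return T[:3,3]+ray(f,T,u,v)*f['z_map'][...,None]
def save(f,n): cv2.imwrite('pics/'+n,f['color'][...,::-1])
E
python3 - <<'E'
from h import *
print(state())
for n in('top','side'):
    f=cams.grab_frame(n);save(f,n+'0.png');print(n,{k:v for k,v in f.items() if k not in('color','z_map')})
    T=pose(f);C=cloud(f,T)
    for t in('crank','handle','shaft','vise','jaw','block','fixed_jaw'):
        for r in look_for(f,t)[:3]:
            u,v=map(int,r['at']);print(t,r['confidence'],u,v,C[min(v,479),min(u,639)].round(0))
E
```

```text
pics
{'time_s': 0.0, 'qpos': array([ 6.41721578e+01,  1.83518325e+01,  8.97065097e+01, -7.50494742e-04,
        7.20429647e+01, -1.14684946e+00]), 'qvel': array([-0.01336893, -0.02326555, -0.11425   , -0.0192775 ,  0.00344609,
       -0.08654742]), 'effort': array([ 1.29992721e-03, -4.12465811e+01, -2.31970417e+01,  7.27177807e-02,
        4.60649945e-02, -1.45769591e-04]), 'ee_pos': array([239.89426759, 522.01699649, 214.6176521 ]), 'ee_rot': array([-1.79898699e+02, -1.31427018e-03,  1.55319238e+02]), 'force': array([0.79212276, 1.32267058, 0.09309853]), 'torque': array([ 0.00809391,  0.01644845, -0.02084997]), 'gripper_force': 0.0, 'gripper_width': 90.94843898117018}
top {'fovy': 52.59045897747601, 'cx': 318.1225579841916, 'cy': 243.08491659882003, 'eye': array([ 459.54783153,  -48.75423086, 1131.68781684]), 'rotation': array([  2.9789813 ,  -0.10503024, -90.41523531]), 'shot': 1}Traceback (most recent call last):
  File "<stdin>", line 5, in <module>
  File "h.py", line 6, in pose
    T=np.eye(4);T[:3,:3]=np.array(f['rotation']).reshape(3,3);T[:3,3]=f['eye'];return T
                         ~~~~~~~~~~~~~~~~~~~~~~~~~~~~~~~^^^^^
ValueError: cannot reshape array of size 3 into shape (3,3)
```

```bash
sed -i "s/np.array(f\['rotation'\]).reshape(3,3)/R.from_euler('xyz',f['rotation'],degrees=True).as_matrix()/" h.py
python3 - <<'E'
from h import *
for n in('top','side'):
    f=cams.grab_frame(n);save(f,n+'0.png');print(n,{k:v for k,v in f.items() if k not in('color','z_map')})
    T=pose(f);C=cloud(f,T)
    for t in('crank','handle','shaft','vise','jaw','block','fixed_jaw'):
        for r in look_for(f,t)[:3]:
            u,v=map(int,r['at']);print(t,round(r['confidence'],2),u,v,C[min(v,479),min(u,639)].round(0))
E
```

```text
top {'fovy': 52.59045897747601, 'cx': 318.1225579841916, 'cy': 243.08491659882003, 'eye': array([ 459.54783153,  -48.75423086, 1131.68781684]), 'rotation': array([  2.9789813 ,  -0.10503024, -90.41523531]), 'shot': 2}
crank 0.95 167 290 [412. 297.  11.]
crank 0.88 116 279 [438. 414.  12.]
crank 0.72 214 206 [606. 190.   9.]
handle 0.75 92 285 [427. 440.  73.]
handle 0.7 153 309 [375. 304.  82.]
handle 0.51 198 325 [339. 211.  70.]
shaft 0.61 346 239 [ 522. -111.   88.]
vise 0.92 348 226 [ 460.  -49. 1132.]
vise 0.29 343 210 [ 590. -108.   46.]
jaw 0.81 295 227 [552.  -0.  57.]
jaw 0.23 472 173 [ 676. -405.   28.]
block 0.75 341 211 [ 587. -103.   51.]
fixed_jaw 0.77 395 200 [ 611. -223.   54.]
side {'fovy': 44.23172527424103, 'cx': 335.6914011594088, 'cy': 253.44527106736308, 'eye': array([  394.17614611, -1371.24546696,   807.71403329]), 'rotation': array([60.30518313, -1.19681959, -5.94214956]), 'shot': 3}
crank 0.96 276 211 [398. 297.   9.]
crank 0.86 245 225 [304. 237.  -6.]
crank 0.8 345 222 [603. 204.  11.]
handle 0.62 253 211 [331. 210.  53.]
handle 0.48 359 220 [635. 141.  49.]
handle 0.46 282 183 [421. 433.  45.]
shaft 0.66 328 259 [ 521. -121.   75.]
shaft 0.35 273 353 [ 381. -403.   19.]
vise 0.59 349 284 [ 572. -146.   16.]
vise 0.29 405 217 [769. 136.  57.]
vise 0.25 352 394 [ 528. -542.   24.]
jaw 0.81 340 247 [562. -21.  52.]
jaw 0.56 269 199 [378. 297.  51.]
jaw 0.27 350 392 [ 525. -536.   24.]
block 0.56 358 267 [ 597. -116.   46.]
block 0.19 370 297 [ 609. -240.   38.]
fixed_jaw 0.97 369 296 [ 606. -240.   41.]
fixed_jaw 0.47 328 257 [ 520. -123.   82.]
fixed_jaw 0.36 430 295 [ 752. -241.   38.]
```

View pics/top0.png

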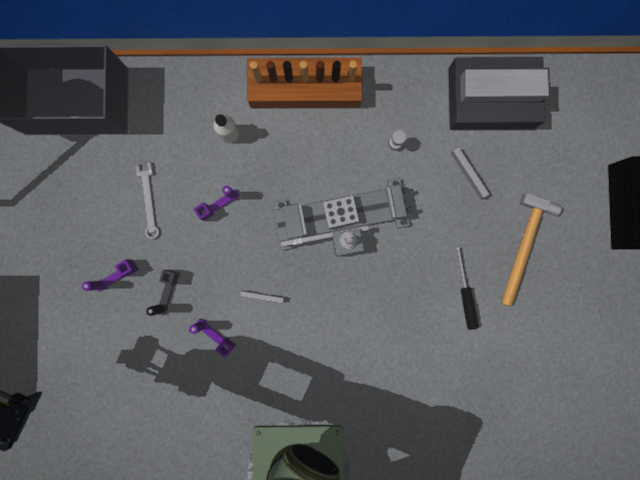

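The purple look-alikes at (109,275), (216,203) and (212,337) are not meant. The dark steel crank at (162,292), with its hub near (167,275) and handle near (154,309), fits the description. I'll confirm it in one crop.

Run:
```python
from h import *
f=cams.grab_frame('top');T=pose(f);C=cloud(f,T)
cv2.imwrite('pics/crop.png',cv2.resize(f['color'][185:345,70:430,::-1],None,fx=2.2,fy=2.2,interpolation=cv2.INTER_CUBIC))
o=[r for r in outline_of(f,'crank') if abs(r['at'][0]-165)<12][0]
m=o['pixels'];P=C[m];print(o['at'],m.sum(),np.percentile(P[:,2],[5,50,95]))
a=P[(P[:,2]>36)&(P[:,2]<52)];b=P[P[:,2]>72];print('hub?',np.median(a,0),len(a),'handle',np.median(b,0),len(b))
vv=np.zeros(m.shape,bool);vv[170:265,270:420]=1
S=C[vv];b=S[S[:,2]>80];print('shaft top',b.mean(0),len(b),np.ptp(b,0))
b=S[(S[:,2]>45)&(S[:,2]<60)]
r=cv2.minAreaRect(S[(S[:,2]>12)&(S[:,2]<60)][:,:2].astype(np.float32));print(r)
for n,lo in(('jaw',45),('block',40),('fixed_jaw',45)):
    for r in outline_of(f,n)[:1]:
        Q=C[r['pixels']];Q=Q[(Q[:,2]>lo)&(Q[:,2]<60)];print(n,r['at'],cv2.minAreaRect(Q[:,:2].astype(np.float32)),len(Q))
```

```text
[165.0, 290.0] 578 [ 5.18117146 25.46969992 83.46438891]
hub? [439.32676387 287.55858797  44.59313107] 140 handle [370.82659541 306.37605671  83.05837994] 72
shaft top [487.27169422 -79.67363532 663.20030176] 100 [  69.1761124    77.29846474 1049.3016783 ]
((566.7100219726562, -110.88200378417969), (151.4654998779297, 312.20697021484375), 10.495845794677734)
jaw [297.7, 229.0] ((566.8548583984375, -29.71145248413086), (73.76724243164062, 105.4848403930664), 3.7613143920898438) 585
block [341.3, 213.5] ((586.1455688476562, -102.60458374023438), (59.79206085205078, 69.9335708618164), 12.343515396118164) 830
fixed_jaw [395.8, 200.3] ((608.9866333007812, -235.32754516601562), (74.25941467285156, 47.35478591918945), 9.899688720703125) 472
```

View pics/crop.png

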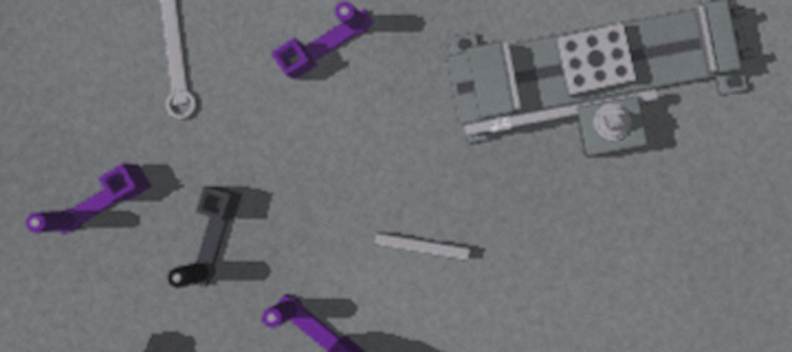

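The crop confirms it: dark crank, hub at crop pixel (215,203), handle top at (182,275). The vise is at the upper right, with the shaft at (612,120). The crank is at about (439,288) with yaw 164.5°. Moving above the hub.

Request:
servo_tool(
  steps=[
    [0, [-34.8, -16.2, 0], [0, 0, 0]],
    [0, [-34.8, -16.2, 0], [0, 0, 0]],
    [0, [-34.8, -16.2, 0], [0, 0, 0]],
    [0, [-34.8, -16.2, 0], [0, 0, 0]],
    [0, [-34.8, -16.2, 0], [0, 0, 0]],
    [0, [-34.8, -16.2, 0], [0, 0, 0]],
    [0, [-34.8, -16.2, 0], [0, 0, 0]],
    [0, [-34.8, -16.2, 0], [0, 0, 0]],
    [0, [0, 0, 0], [0, 0, -0.08]],
    [0, [0, 0, 0], [0, 0, -0.08]],
  ],
  squeeze=30,
)

```text
time_s: 2.1
ee_pos: [439.8, 287.3, 215.5]
ee_rot: [180.0, 0.0, 164.5]
force: [-0.7, 0.2, -0.1]
gripper_width: 91.2
gripper_force: 0.0
```

```bash
cat >> h.py <<'E'
def tool(s,p):  # world point -> shift along tool axes
    M=R.from_euler('xyz',s['ee_rot'],degrees=True).as_matrix();return M.T@(np.array(p)-s['ee_pos'])
E
python3 - <<'E'
from h import *
s=state();f=cams.grab_frame('wrist');T=pose(f,s);C=cloud(f,T);save(f,'w1.png');print(s['ee_pos'],s['ee_rot'],s['force'],T.round(1),f['fovy'],[k for k in f])
for o in outline_of(f,'crank')[:2]:
    P=C[o['pixels']];a=P[(P[:,2]>38)&(P[:,2]<50)];b=P[(P[:,2]>75)&(P[:,2]<90)];c=P[(P[:,2]>5)&(P[:,2]<15)]
    print(o['confidence'],o['at'],len(P))
    for q in(a,b,c):
        if len(q)>20: print(len(q),np.median(q,0),cv2.minAreaRect(q[:,:2].astype(np.float32)))
E
```

```text
[439.80161466 287.33281592 215.47801743] [1.79991190e+02 8.62297768e-04 1.64517462e+02] [-0.69351939  0.24612709 -0.05219828] [[ 3.000e-01 -9.000e-01 -2.000e-01  3.750e+02]
 [ 1.000e+00  3.000e-01  1.000e-01  3.048e+02]
 [-0.000e+00 -2.000e-01  1.000e+00  3.842e+02]
 [ 0.000e+00  0.000e+00  0.000e+00  1.000e+00]] 58.26957292017148 ['color', 'z_map', 'fovy', 'cx', 'cy', 'tool_from_camera', 'shot']
0.86 [465.1, 170.5] 4893
1132 [459.84757289 390.2539782   44.17720845] ((447.43572998046875, 415.8870849609375), (28.815561294555664, 94.17192077636719), 30.052766799926758)
746 [424.37667179 449.47418128  82.2957793 ] ((424.91143798828125, 450.7964782714844), (19.205366134643555, 19.519187927246094), 20.833425521850586)
1588 [441.10246496 423.17195207   9.44702555] ((443.394287109375, 418.6803283691406), (26.726362228393555, 103.2646255493164), 31.850191116333008)
0.83 [279.6, 383.4] 1320
324 [580.11681136 214.74515969  43.87573644] ((586.8662109375, 210.79342651367188), (19.366443634033203, 28.130718231201172), 32.731258392333984)
274 [584.23239192 215.88520042   9.84922028] ((597.4281616210938, 203.08334350585938), (28.57843780517578, 52.838134765625), 33.10622024536133)
```

View pics/w1.png

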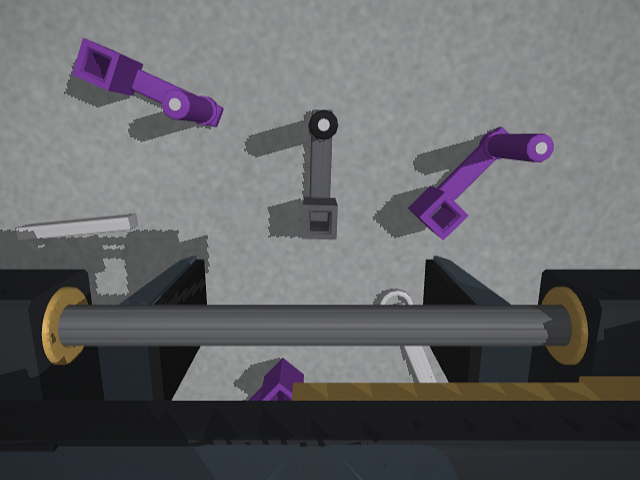

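The dark crank is centred in view: hub top at (320,219), handle top at (323,124), arm aligned with the tool x. Measuring from depth in that window.

Run:
```python
from h import *
s=state();f=cams.grab_frame('wrist');T=pose(f,s);C=cloud(f,T)
P=C[95:245,295:345].reshape(-1,3)
for lo,hi in((40,48),(78,87),(7,12)):
    q=P[(P[:,2]>lo)&(P[:,2]<hi)];r=cv2.minAreaRect(q[:,:2].astype(np.float32));print(len(q),np.median(q,0).round(1),r)
```

```text
871 [441.9 290.1  44.3] ((442.1180114746094, 290.2144470214844), (27.895692825317383, 28.42441749572754), 72.39958190917969)
668 [370.4 312.1  82.5] ((370.31561279296875, 312.078369140625), (19.10806655883789, 18.978923797607422), 30.041061401367188)
1335 [403.6 301.8   9.5] ((403.3136901855469, 301.1116943359375), (27.24576187133789, 96.6800308227539), 74.487548828125)
```

Request:
servo_tool(
  steps=[
    [0, [0, 0, 0], [0, 0, 0.026]],
    [0, [-1.3, 3.2, 26], [0, 0, 0]],
    [0, [0, 0, 26], [0, 0, 0]],
    [0, [0, 0, 26], [0, 0, 0]],
    [0, [0, 0, 26], [0, 0, 0]],
    [0, [0, 0, 26], [0, 0, 0]],
    [0, [0, 0, 26], [0, 0, 0]],
    [0, [0, 0, 25.5], [0, 0, 0]],
    [0, [0, 0, 0], [0, 0, 0]],
    [255, [0, 0, 0], [0, 0, 0]],
  ],
)

```text
time_s: 3.25
ee_pos: [441.2, 291.5, 34.2]
ee_rot: [-180.0, -0.0, 163.0]
force: [0.7, -0.4, 0.0]
gripper_width: 85.9
gripper_force: 0.0
```

Request:
servo_tool(
  steps=[
    [255, [0, 0, 0], [0, 0, 0]],
    [255, [0, 0, 0], [0, 0, 0]],
    [255, [0, 0, 0], [0, 0, 0]],
    [255, [0, 0, 0], [0, 0, 0]],
    [255, [0, 0, 0], [0, 0, 0]],
    [255, [0, 0, 0], [0, 0, 0]],
    [255, [0, 0, 0], [0, 0, 0]],
    [255, [0, 0, 0], [0, 0, 0]],
    [255, [0, 0, 0], [0, 0, 0]],
    [255, [0, 0, 0], [0, 0, 0]],
  ],
)

```text
time_s: 4.25
ee_pos: [441.1, 291.1, 34.0]
ee_rot: [180.0, -0.0, 163.0]
force: [0.2, 0.2, 0.4]
gripper_width: 27.7
gripper_force: 30.0
```

Request:
servo_tool(
  steps=[
    [255, [0, 0, -40], [0, 0, 0]],
    [255, [0, 0, -20], [0, 0, 0.136]],
    [255, [0, 0, -20], [0, 0, 0.136]],
    [255, [0, 0, -20], [0, 0, 0.136]],
    [255, [0, 0, -20], [0, 0, 0.136]],
    [255, [0, 0, -10], [0, 0, 0.136]],
    [255, [0, 0, -10], [0, 0, 0.136]],
    [255, [0, 0, -10], [0, 0, 0.136]],
    [255, [0, 0, 0], [0, 0, 0.139]],
    [255, [-30, -5, 0], [0, 0, 0]],
  ],
)

```text
time_s: 5.25
ee_pos: [442.0, 262.7, 183.5]
ee_rot: [180.0, -0.1, 100.5]
force: [0.1, -1.1, -2.8]
gripper_width: 27.4
gripper_force: 30.0
```

Request:
servo_tool(
  steps=[
    [255, [-42.5, -8.8, 0], [0, 0, 0]],
    [255, [-42.5, -8.8, 0], [0, 0, 0]],
    [255, [-42.5, -8.8, 0], [0, 0, 0]],
    [255, [-42.5, -8.8, 0], [0, 0, 0]],
    [255, [-42.5, -8.8, 0], [0, 0, 0]],
    [255, [-42.5, -8.8, 0], [0, 0, 0]],
    [255, [-42.5, -8.8, 0], [0, 0, 0]],
    [255, [-42.5, -8.8, 0], [0, 0, 0]],
    [255, [-42.5, -8.7, 0], [0, 0, 0]],
    [255, [0, 0, 0], [0, 0, 0]],
  ],
)

```text
time_s: 6.25
ee_pos: [433.1, -134.3, 183.4]
ee_rot: [-179.9, 0.1, 100.2]
force: [-0.1, 1.5, -3.9]
gripper_width: 27.4
gripper_force: 30.0
```

Run:
```python
from h import *
s=state();f=cams.grab_frame('wrist');T=pose(f,s);C=cloud(f,T);save(f,'w2.png');print(s['ee_pos'],s['ee_rot'],s['gripper_width'])
print('hub in tool', )
for n in('shaft','block','jaw','fixed_jaw'):
    for o in outline_of(f,n)[:1]:
        P=C[o['pixels']];print(n,o['confidence'],o['at'],P[:,2].max())
        for lo,hi in((89,97),(63,90),(58,63),(50,57),(45,51)):
            q=P[(P[:,2]>lo)&(P[:,2]<hi)]
            if len(q)>20: print(lo,len(q),np.median(q,0).round(1),cv2.minAreaRect(q[:,:2].astype(np.float32)))
```

```text
[ 433.09039815 -134.25349028  183.41559031] [-1.79947991e+02  1.25380550e-01  1.00168247e+02] 27.422396229313886
hub in tool
shaft 0.74 [447.5, 231.2] 351.99085608150347
89 333 [ 520.7 -115.    92.1] ((521.4059448242188, -115.61262512207031), (11.783549308776855, 11.88796615600586), 16.816274642944336)
63 582 [ 516.5 -112.1   81.6] ((520.8426513671875, -115.02381896972656), (19.317310333251953, 18.616397857666016), 51.22544860839844)
58 697 [ 515.1 -110.2   60.5] ((518.7964477539062, -114.49137878417969), (29.13382339477539, 23.85165786743164), 68.9654312133789)
50 56 [ 515.2 -127.3   55. ] ((520.5675659179688, -116.07791900634766), (31.236841201782227, 27.48491668701172), 63.667179107666016)
block 0.87 [529.6, 217.1] 351.99085608150347
45 7985 [585.1 -98.9  47.6] ((586.1060180664062, -100.39491271972656), (61.141746520996094, 70.2589111328125), 12.18222713470459)
jaw 0.78 [519.5, 65.9] 351.99085608150347
50 7616 [564.6   3.8  53.3] ((565.4988403320312, 3.695526123046875), (74.55844116210938, 42.18157958984375), 10.701508522033691)
45 433 [531.8  -8.9  48.6] ((564.0757446289062, 3.5527591705322266), (72.13603210449219, 42.441795349121094), 10.298388481140137)
fixed_jaw 0.65 [548.4, 373.9] 351.99085608150347
50 815 [ 632.3 -216.7   53.2] ((631.491943359375, -220.20486450195312), (23.51249885559082, 31.12283706665039), 12.981035232543945)
45 132 [ 629.7 -206.9   49. ] ((630.5877685546875, -209.8756866455078), (21.617746353149414, 9.817038536071777), 8.346732139587402)
```

View pics/w2.png

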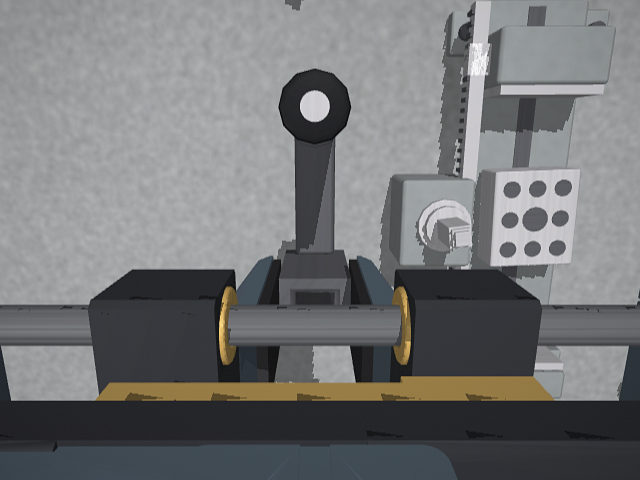

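Crank is held straight: handle top at (315,106), hub at (315,285). Shaft is at (455,232), and its square may be turned relative to the vise. Zooming in to measure its angle.

Run:
```python
from h import *
s=state();f=cams.grab_frame('wrist');T=pose(f,s);C=cloud(f,T)
cv2.imwrite('pics/c2.png',cv2.resize(f['color'][185:285,390:500,::-1],None,fx=6,fy=6,interpolation=cv2.INTER_CUBIC))
W=C[190:275,400:490];Z=W[...,2]
for lo,hi in((90.5,95),(86.5,89.5),(86,95)):
    m=((Z>lo)&(Z<hi)).astype(np.uint8)
    n,l,st,_=cv2.connectedComponentsWithStats(m);k=1+st[1:,4].argmax();q=W[l==k];print(lo,len(q),q.mean(0).round(1),cv2.minAreaRect(q[:,:2].astype(np.float32)))
# held crank
P=C[:270,200:420].reshape(-1,3);q=P[(P[:,2]>226)&(P[:,2]<240)];r=cv2.minAreaRect(q[:,:2].astype(np.float32));print('handle',q[:,2].mean(),r, tool(s,[*r[0],232]))
q=P[(P[:,2]>150)&(P[:,2]<166)];print('arm',q[:,2].mean(),cv2.minAreaRect(q[:,:2].astype(np.float32)))
```

```text
90.5 248 [ 521.3 -115.4   92.3] ((521.4063720703125, -115.39871215820312), (10.145352363586426, 11.693325996398926), 11.799970626831055)
86.5 141 [ 517.6 -113.9   87.8] ((521.2171630859375, -115.2701187133789), (14.060261726379395, 14.42149543762207), 17.643640518188477)
86 495 [ 520.3 -114.8   90.3] ((521.4161987304688, -115.4224853515625), (14.419068336486816, 14.781237602233887), 17.35943603515625)
handle 231.2947912709724 ((418.4872131347656, -56.774925231933594), (19.369991302490234, 19.409942626953125), 56.05057144165039) [ 73.36067244  -1.34220993 -48.3351904 ]
arm 158.72926438221802 ((425.0184020996094, -91.94636535644531), (27.86997413635254, 53.21319580078125), 10.521058082580566)
```

View pics/c2.png

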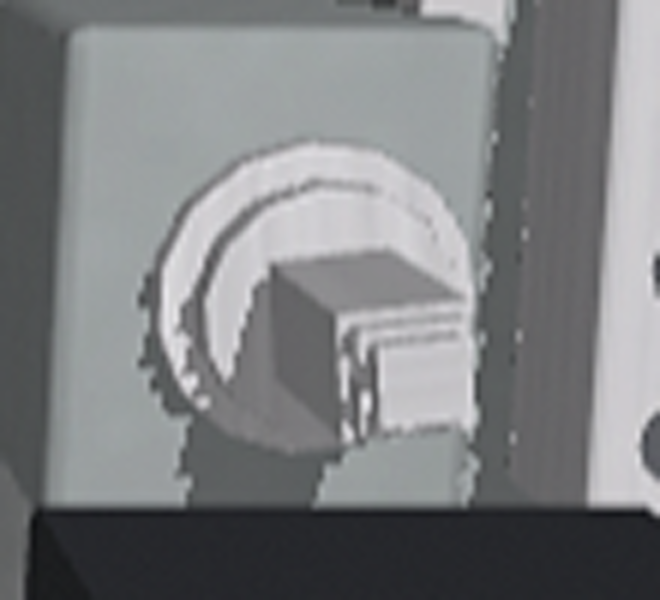

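Request:
servo_tool(
  steps=[
    [255, [0, 0, 0], [0, 0, -0.124]],
    [255, [-1.4, 18.2, 0], [0, 0, 0]],
    [255, [-1.4, 18.2, 0], [0, 0, 0]],
    [255, [-1.4, 18.2, 0], [0, 0, 0]],
    [255, [-1.4, 18.2, 0], [0, 0, 0]],
    [255, [-1.3, 18, 0], [0, 0, 0]],
    [255, [0, 0, 16], [0, 0, 0]],
    [255, [0, 0, 16], [0, 0, 0]],
    [255, [0, 0, 16], [0, 0, 0]],
    [255, [0, 0, 0], [0, 0, 0]],
  ],
)

```text
time_s: 7.55
ee_pos: [520.5, -107.1, 133.8]
ee_rot: [-179.7, -0.2, 107.7]
force: [-1.5, 0.3, -2.5]
gripper_width: 27.8
gripper_force: 30.0
```

Run:
```python
from h import *
s=state();print(s['ee_pos'],s['ee_rot'],s['force'])
f=cams.grab_frame('side');c=f['color'][200:300,270:390];cv2.imwrite('pics/s1.png',cv2.resize(c[...,::-1],None,fx=6,fy=6,interpolation=cv2.INTER_CUBIC))
```

```text
[ 520.52624515 -107.14277851  133.81453083] [-1.79736404e+02 -1.67973327e-01  1.07719800e+02] [-1.53500915  0.33556163 -2.50630683]
```

View pics/s1.png

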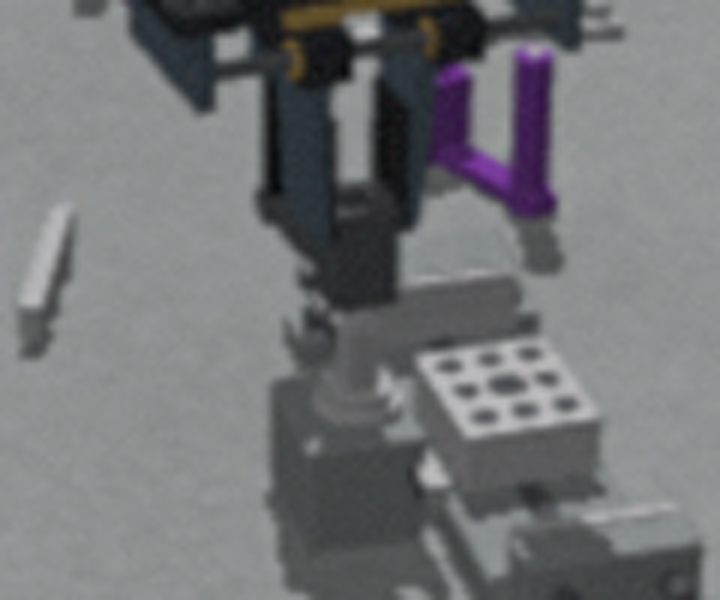

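The hub hangs above the shaft, at crop pixels (360,250) and (350,350), but about 7 mm off the target. I'll correct that and let the arm settle.

Request:
servo_tool(
  steps=[
    [255, [-3.4, -0.4, 0], [0, 0, 0]],
    [255, [-3.4, -0.4, 0], [0, 0, 0]],
    [255, [0, 0, 0], [0, 0, 0]],
    [255, [0, 0, 0], [0, 0, 0]],
    [255, [0, 0, 0], [0, 0, 0]],
    [255, [0, 0, 0], [0, 0, 0]],
    [255, [0, 0, 0], [0, 0, 0]],
    [255, [0, 0, 0], [0, 0, 0]],
    [255, [0, 0, 0], [0, 0, 0]],
    [255, [0, 0, 0], [0, 0, 0]],
  ],
)

```text
time_s: 8.6
ee_pos: [523.4, -115.6, 135.9]
ee_rot: [180.0, -0.0, 107.6]
force: [-0.3, 0.6, -2.1]
gripper_width: 27.7
gripper_force: 30.0
```

Request:
servo_tool(
  steps=[
    [255, [0, -20, -10], [0, 0, 0]],
    [255, [0, -20, -10], [0, 0, 0]],
    [255, [0, -20, -10], [0, 0, 0]],
    [255, [0, -20, -10], [0, 0, 0]],
    [255, [0, 0, 0], [0, 0, 0]],
    [255, [0, 0, 0], [0, 0, 0]],
    [255, [0, 0, 0], [0, 0, 0]],
    [255, [0, 0, 0], [0, 0, 0]],
    [255, [0, 0, 0], [0, 0, 0]],
    [255, [0, 0, 0], [0, 0, 0]],
  ],
)

```text
time_s: 9.6
ee_pos: [447.4, -139.7, 175.6]
ee_rot: [-180.0, -0.0, 107.6]
force: [-0.3, -0.0, -2.7]
gripper_width: 27.8
gripper_force: 30.0
```

Run:
```python
from h import *
for i in range(2):
    s=state();f=cams.grab_frame('wrist');T=pose(f,s);C=cloud(f,T);print(s['ee_pos'],s['ee_rot'])
    z0=s['ee_pos'][2]-34
    P=C[:300,200:420].reshape(-1,3);q=P[(P[:,2]>z0+78)&(P[:,2]<z0+88)];r=cv2.minAreaRect(q[:,:2].astype(np.float32));print('handle',q[:,2].mean(),tool(s,[*r[0],0]),r[1])
    d=np.hypot(C[...,0]-522,C[...,1]+115);
    for lo,hi in((86,95),(70,95)):
        m=((C[...,2]>lo)&(C[...,2]<hi)&(d<16));q=C[m];r=cv2.minAreaRect(q[:,:2].astype(np.float32));print(len(q),r,tool(s,[*r[0],0]).round(1))
```

```text
[ 447.41807209 -139.65523831  175.57828313] [-1.79977814e+02 -2.56751333e-02  1.07611039e+02]
handle 223.17053320655157 [ 50.10968333  -1.26953674 175.60126045] (47.501461029052734, 66.1106948852539)
537 ((521.4644775390625, -115.56558227539062), (14.789559364318848, 14.442964553833008), 18.06914710998535) [  0.5  77.9 175.5]
795 ((521.4636840820312, -115.56300354003906), (14.789559364318848, 14.631351470947266), 18.06914710998535) [  0.5  77.9 175.5]
[ 447.36743121 -139.67427764  175.6493333 ] [-1.79982247e+02 -2.16789980e-02  1.07608504e+02]
handle 223.23453228409812 [ 50.19865254  -1.12732269 175.66869728] (47.613468170166016, 66.2165298461914)
539 ((521.408203125, -115.51209259033203), (14.335214614868164, 14.616663932800293), 17.130624771118164) [  0.6  77.9 175.6]
800 ((521.3858032226562, -115.48522186279297), (14.495124816894531, 14.671815872192383), 17.03159523010254) [  0.6  77.9 175.6]
```

Request:
servo_tool(
  steps=[
    [255, [0.5, 19.7, 0], [0, 0, 0]],
    [255, [0.5, 19.7, 0], [0, 0, 0]],
    [255, [0.5, 19.7, 0], [0, 0, 0]],
    [255, [0.4, 19.7, 0], [0, 0, 0]],
    [255, [0, 0, 15], [0, 0, 0]],
    [255, [0, 0, 15], [0, 0, 0]],
    [255, [0, 0, 14], [0, 0, 0]],
    [255, [0, 0, 0], [0, 0, 0]],
    [255, [0, 0, 0], [0, 0, 0]],
    [255, [0, 0, 0], [0, 0, 0]],
  ],
)

```text
time_s: 10.7
ee_pos: [522.4, -114.3, 132.8]
ee_rot: [179.9, 0.0, 107.6]
force: [0.1, -0.5, -3.1]
gripper_width: 27.9
gripper_force: 30.0
```

Request:
servo_tool(
  steps=[
    [255, [0, 0, 2], [0, 0, 0]],
    [255, [0, 0, 2], [0, 0, 0]],
    [255, [0, 0, 2], [0, 0, 0]],
    [255, [0, 0, 2], [0, 0, 0]],
    [255, [0, 0, 2], [0, 0, 0]],
    [255, [0, 0, 1], [0, 0, 0]],
    [255, [0, 0, 0], [0, 0, 0]],
    [255, [0, 0, 0], [0, 0, 0]],
    [255, [0, 0, 0], [0, 0, 0]],
    [255, [0, 0, 0], [0, 0, 0]],
  ],
)

```text
time_s: 11.7
ee_pos: [521.9, -114.2, 121.5]
ee_rot: [180.0, 0.0, 107.6]
force: [-2.5, 1.1, 6.3]
gripper_width: 27.9
gripper_force: 30.0
```

Request:
servo_tool(
  steps=[
    [255, [0, 0, 1], [0, 0, 0]],
    [255, [0, 0, 1], [0, 0, 0]],
    [255, [0, 0, 1], [0, 0, 0]],
    [255, [0, 0, 0], [0, 0, 0]],
    [255, [0, 0, 0], [0, 0, 0]],
    [255, [0, 0, 0], [0, 0, 0]],
    [255, [0, 0, 0], [0, 0, 0]],
    [255, [0, 0, 0], [0, 0, 0]],
    [255, [0, 0, 0], [0, 0, 0]],
    [255, [0, 0, 0], [0, 0, 0]],
  ],
)

```text
time_s: 12.7
ee_pos: [521.6, -113.7, 117.4]
ee_rot: [-180.0, -0.1, 107.6]
force: [2.0, 4.6, -7.6]
gripper_width: 27.3
gripper_force: 30.0
```

Request:
servo_tool(
  steps=[
    [255, [0, 0.5, 2], [0, 0, 0]],
    [255, [0.5, 0, 2], [0, 0, 0]],
    [255, [0, 0, 2], [0, 0, 0]],
    [255, [0, 0, 2], [0, 0, 0]],
    [255, [0, 0, 2], [0, 0, 0]],
    [255, [0, 0, 2], [0, 0, 0]],
    [255, [0, 0, 2], [0, 0, 0]],
    [255, [0, 0, 2], [0, 0, 0]],
    [255, [0, 0, 2], [0, 0, 0]],
    [255, [0, 0, 0], [0, 0, 0]],
  ],
)

```text
time_s: 13.7
ee_pos: [522.0, -113.5, 99.5]
ee_rot: [-180.0, -0.0, 107.6]
force: [-0.5, 4.2, -3.0]
gripper_width: 27.7
gripper_force: 30.0
```

Request:
servo_tool(
  steps=[
    [255, [0.5, 0, 1], [0, 0, 0]],
    [255, [0, 0, 1], [0, 0, 0]],
    [255, [0, 0, 1], [0, 0, 0]],
    [255, [0, 0, 1], [0, 0, 0]],
    [255, [0, 0, 0.5], [0, 0, 0]],
    [255, [0, 0, 0.5], [0, 0, 0]],
    [255, [0, 0, 0.5], [0, 0, 0]],
    [255, [0, 0, 0], [0, 0, 0]],
    [255, [0, 0, 0], [0, 0, 0]],
    [255, [0, 0, 0], [0, 0, 0]],
  ],
)

```text
time_s: 14.7
ee_pos: [522.1, -113.4, 95.0]
ee_rot: [180.0, 0.0, 107.6]
force: [-2.9, 1.1, 5.1]
gripper_width: 27.4
gripper_force: 30.0
```

Seated: underside at 61 mm, with an upward reaction. Releasing and moving to the handle.

Request:
servo_tool(
  steps=[
    [0, [0, 0, 0], [0, 0, 0]],
    [0, [0, 0, 0], [0, 0, 0]],
    [0, [0, 0, 0], [0, 0, 0]],
    [0, [0, 0, 0], [0, 0, 0]],
    [0, [0, 0, -30], [0, 0, 0]],
    [0, [0, 0, -30], [0, 0, 0]],
    [0, [0, 0, -30], [0, 0, 0]],
    [0, [25, 0, 0], [0, 0, 0]],
    [0, [25, 0, 0], [0, 0, 0]],
    [0, [23.6, 0, 0], [0, 0, 0]],
  ],
)

```text
time_s: 15.7
ee_pos: [499.4, -42.2, 184.6]
ee_rot: [180.0, 0.0, 107.6]
force: [-0.4, 0.4, 0.2]
gripper_width: 91.1
gripper_force: 0.0
```

Run:
```python
from h import *
s=state();print(s['ee_pos'],s['force'])
f=cams.grab_frame('top');T=pose(f);C=cloud(f,T)
c=f['color'][170:270,270:420];cv2.imwrite('pics/t2.png',cv2.resize(c[...,::-1],None,fx=5,fy=5,interpolation=cv2.INTER_CUBIC))
f=cams.grab_frame('side');c=f['color'][200:300,270:390];cv2.imwrite('pics/s2.png',cv2.resize(c[...,::-1],None,fx=6,fy=6,interpolation=cv2.INTER_CUBIC))
T=pose(f);C=cloud(f,T)
for n in('handle','crank'):
  for o in look_for(f,n)[:3]:
    u,v=map(int,o['at']);print(n,o['confidence'],u,v,C[v,u].round(0))
```

```text
[499.42386578 -42.23511303 184.60367293] [-0.35208239  0.3747894   0.1943624 ]
handle 0.78 321 235 [  394. -1371.   808.]
handle 0.65 281 186 [417. 444.  30.]
handle 0.58 254 211 [334. 202.  57.]
crank 0.95 346 221 [605. 201.  16.]
crank 0.79 243 226 [302. 159.  31.]
crank 0.75 323 251 [ 509. -115.   95.]
```

View pics/s2.png

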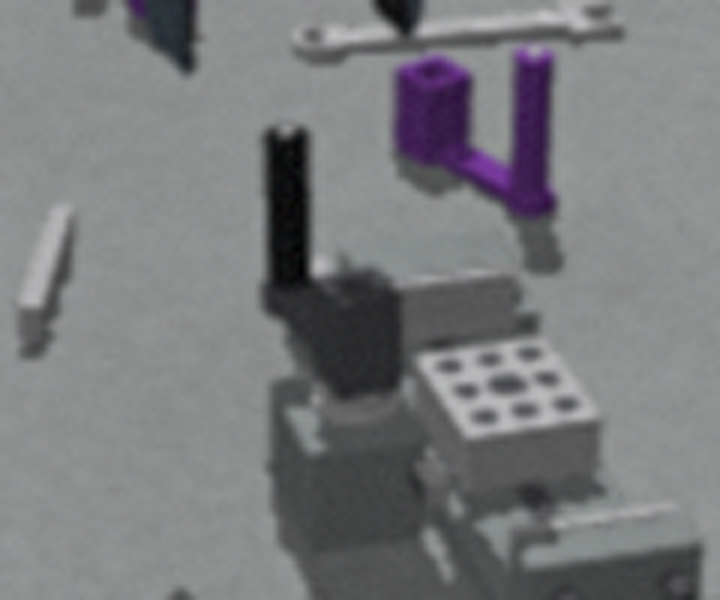

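The side crop shows the crank flush on the shoulder, hub at (350,330), handle upright at (288,200). Gripping the handle.

Request:
servo_tool(
  steps=[
    [0, [0, 0, 20], [0, 0, 0]],
    [0, [0, 0, 20], [0, 0, 0]],
    [0, [0, 0, 21], [0, 0, 0]],
    [255, [0, 0, 0], [0, 0, 0]],
    [255, [0, 0, 0], [0, 0, 0]],
    [255, [0, 0, 0], [0, 0, 0]],
    [255, [0, 0, 0], [0, 0, 0]],
    [255, [0, 0, 0], [0, 0, 0]],
    [255, [0, 0, 0], [0, 0, 0]],
    [255, [0, 0, 0], [0, 0, 0]],
  ],
  squeeze=25,
)

```text
time_s: 16.9
ee_pos: [499.8, -42.9, 123.7]
ee_rot: [180.0, 0.0, 107.6]
force: [0.1, 0.2, 0.5]
gripper_width: 37.9
gripper_force: 0.0
```

Request:
servo_tool(
  steps=[
    [255, [0, 0, 0], [0, 0, 0]],
    [255, [0, 0, 0], [0, 0, 0]],
    [255, [0, 0, 0], [0, 0, 0]],
    [255, [0, 0, 0], [0, 0, 0]],
    [255, [0, 0, 0], [0, 0, 0]],
    [255, [0, 0, 0], [0, 0, 0]],
    [255, [0, 0, 0], [0, 0, 0]],
    [255, [0, 0, 0], [0, 0, 0]],
    [255, [0, 0, 0], [0, 0, 0]],
    [255, [0, 0, 0], [0, 0, 0]],
  ],
)

```text
time_s: 17.9
ee_pos: [499.7, -42.9, 123.5]
ee_rot: [180.0, -0.0, 107.6]
force: [-0.2, -0.2, 0.5]
gripper_width: 19.5
gripper_force: 25.0
```

Run:
```python
import numpy as np
a=np.radians(np.arange(0,361,12));p=75*np.c_[np.cos(a),np.sin(a)]
d=np.diff(p,axis=0).round(1)
for k in range(3): print([[255,[*map(float,r),0],[0,0,0]] for r in d[10*k:10*k+10]])
```

```text
[[255, [-1.6, 15.6, 0], [0, 0, 0]], [255, [-4.8, 14.9, 0], [0, 0, 0]], [255, [-7.8, 13.6, 0], [0, 0, 0]], [255, [-10.5, 11.7, 0], [0, 0, 0]], [255, [-12.7, 9.2, 0], [0, 0, 0]], [255, [-14.3, 6.4, 0], [0, 0, 0]], [255, [-15.3, 3.3, 0], [0, 0, 0]], [255, [-15.7, 0.0, 0], [0, 0, 0]], [255, [-15.3, -3.3, 0], [0, 0, 0]], [255, [-14.3, -6.4, 0], [0, 0, 0]]]
[[255, [-12.7, -9.2, 0], [0, 0, 0]], [255, [-10.5, -11.7, 0], [0, 0, 0]], [255, [-7.8, -13.6, 0], [0, 0, 0]], [255, [-4.8, -14.9, 0], [0, 0, 0]], [255, [-1.6, -15.6, 0], [0, 0, 0]], [255, [1.6, -15.6, 0], [0, 0, 0]], [255, [4.8, -14.9, 0], [0, 0, 0]], [255, [7.8, -13.6, 0], [0, 0, 0]], [255, [10.5, -11.7, 0], [0, 0, 0]], [255, [12.7, -9.2, 0], [0, 0, 0]]]
[[255, [14.3, -6.4, 0], [0, 0, 0]], [255, [15.3, -3.3, 0], [0, 0, 0]], [255, [15.7, 0.0, 0], [0, 0, 0]], [255, [15.3, 3.3, 0], [0, 0, 0]], [255, [14.3, 6.4, 0], [0, 0, 0]], [255, [12.7, 9.2, 0], [0, 0, 0]], [255, [10.5, 11.7, 0], [0, 0, 0]], [255, [7.8, 13.6, 0], [0, 0, 0]], [255, [4.8, 14.9, 0], [0, 0, 0]], [255, [1.6, 15.6, 0], [0, 0, 0]]]
```

Request:
servo_tool(
  steps=[
    [255, [-1.6, 15.6, 0], [0, 0, 0]],
    [255, [-4.8, 14.9, 0], [0, 0, 0]],
    [255, [-7.8, 13.6, 0], [0, 0, 0]],
    [255, [-10.5, 11.7, 0], [0, 0, 0]],
    [255, [-12.7, 9.2, 0], [0, 0, 0]],
    [255, [-14.3, 6.4, 0], [0, 0, 0]],
    [255, [-15.3, 3.3, 0], [0, 0, 0]],
    [255, [-15.7, 0.0, 0], [0, 0, 0]],
    [255, [-15.3, -3.3, 0], [0, 0, 0]],
    [255, [-14.3, -6.4, 0], [0, 0, 0]],
  ],
)

```text
time_s: 18.9
ee_pos: [599.5, -130.3, 125.4]
ee_rot: [179.5, 0.1, 107.6]
force: [4.5, 2.8, 4.7]
gripper_width: 19.6
gripper_force: 25.0
```

Request:
servo_tool(
  steps=[
    [255, [-12.7, -9.2, 0], [0, 0, 0]],
    [255, [-10.5, -11.7, 0], [0, 0, 0]],
    [255, [-7.8, -13.6, 0], [0, 0, 0]],
    [255, [-4.8, -14.9, 0], [0, 0, 0]],
    [255, [-1.6, -15.6, 0], [0, 0, 0]],
    [255, [1.6, -15.6, 0], [0, 0, 0]],
    [255, [4.8, -14.9, 0], [0, 0, 0]],
    [255, [7.8, -13.6, 0], [0, 0, 0]],
    [255, [10.5, -11.7, 0], [0, 0, 0]],
    [255, [12.7, -9.2, 0], [0, 0, 0]],
  ],
)

```text
time_s: 19.9
ee_pos: [472.8, -173.4, 126.0]
ee_rot: [179.9, 0.5, 107.6]
force: [-3.2, -6.9, 10.0]
gripper_width: 19.2
gripper_force: 25.1
```

Request:
servo_tool(
  steps=[
    [255, [14.3, -6.4, 0], [0, 0, 0]],
    [255, [15.3, -3.3, 0], [0, 0, 0]],
    [255, [15.7, 0.0, 0], [0, 0, 0]],
    [255, [15.3, 3.3, 0], [0, 0, 0]],
    [255, [14.3, 6.4, 0], [0, 0, 0]],
    [255, [12.7, 9.2, 0], [0, 0, 0]],
    [255, [10.5, 11.7, 0], [0, 0, 0]],
    [255, [7.8, 13.6, 0], [0, 0, 0]],
    [255, [4.8, 14.9, 0], [0, 0, 0]],
    [255, [1.6, 15.6, 0], [0, 0, 0]],
  ],
)

```text
time_s: 20.9
ee_pos: [500.7, -43.3, 123.9]
ee_rot: [-180.0, 0.1, 107.7]
force: [-0.7, -6.9, 4.9]
gripper_width: 19.5
gripper_force: 25.0
```

```bash
cat > m.py <<'E'
from h import *
s=state();print(s['time_s'],s['ee_pos'],s['force'])
f=cams.grab_frame('wrist');T=pose(f,s);C=cloud(f,T)
d=s['ee_pos'][:2]-np.array([522.4,-114.9]);print('phi',(107.5-np.degrees(np.arctan2(d[1],d[0])))%360,'r',np.hypot(*d))
f=cams.grab_frame('top');C=cloud(f,pose(f))
for n in('jaw','block'):
    for o in outline_of(f,n)[:1]:
        q=C[o['pixels']];q=q[(q[:,2]>44)&(q[:,2]<58)];v=(q[:,:2]-[522.4,-114.9])@R.from_euler('z',10.6,degrees=True).as_matrix()[:2,:2]
        print(n,o['confidence'],np.percentile(v[:,1],[1,50,99]).round(1),np.percentile(v[:,0],[1,99]).round(1),cv2.minAreaRect(q[:,:2].astype(np.float32))[2])
E
python3 m.py
```

```text
20.9 [500.66798285 -43.31859326 123.87879293] [-0.73993606 -6.87814768  4.88602776]
phi 0.6117817679564013 r 74.80760897229406Traceback (most recent call last):
  File "m.py", line 9, in <module>
    print(n,o['confidence'],np.percentile(v[:,1],[1,50,99]).round(1),np.percentile(v[:,0],[1,99]).round(1),cv2.minAreaRect(q[:,:2].astype(np.float32))[2])
                            ~~~~~~~~~~~~~^^^^^^^^^^^^^^^^^^
    return _quantile_unchecked(
        a, q, axis, out, overwrite_input, method, keepdims, weights)
    return _ureduce(a,
                    func=_quantile_ureduce_func,
    ...<5 lines>...
                    overwrite_input=overwrite_input,
                    method=method)
    r = func(a, **kwargs)
    result = _quantile(arr,
                       quantiles=q,
    ...<2 lines>...
                       out=out,
                       weights=wgt)
    slices_having_nans = np.isnan(arr[-1, ...])
                                  ~~~^^^^^^^^^
IndexError: index -1 is out of bounds for axis 0 with size 0
```

```bash
cat > m.py <<'E'
from h import *
import sys
s=state();f=cams.grab_frame(sys.argv[1]);T=pose(f,s);C=cloud(f,T)
print(s['time_s'],s['ee_pos'],s['force'])
V=(C[...,:2]-[522.4,-114.9])@R.from_euler('z',10.6,degrees=True).as_matrix()[:2,:2]
m=(C[...,2]>44)&(C[...,2]<58)&(abs(V[...,0]-65)<20)&(V[...,1]>-150)&(V[...,1]<160)
h,e=np.histogram(V[m][:,1],bins=np.arange(-150,162,4));print([(int(a),int(n)) for a,n in zip(e,h) if n>15])
save(f,sys.argv[1]+'_m.png')
E
python3 m.py wrist; python3 m.py side
```

```text
21.05 [501.79652424 -43.0820001  123.75952481] [ 0.84765379 -3.5917018   5.07143287]
[(70, 134), (74, 446), (78, 518)]
21.1 [501.69542921 -43.15555458 123.80953365] [ 0.74442548 -3.8052875   4.79495775]
[(-146, 34), (-142, 33), (-138, 18), (-126, 16), (-114, 16), (-34, 18), (-2, 16), (18, 17), (34, 21), (38, 17), (42, 18)]
```

The jaw's back has moved from +129 to about +80 mm, which is one turn as expected. Second turn.

Request:
servo_tool(
  steps=[
    [255, [-1.6, 15.6, 0], [0, 0, 0]],
    [255, [-4.8, 14.9, 0], [0, 0, 0]],
    [255, [-7.8, 13.6, 0], [0, 0, 0]],
    [255, [-10.5, 11.7, 0], [0, 0, 0]],
    [255, [-12.7, 9.2, 0], [0, 0, 0]],
    [255, [-14.3, 6.4, 0], [0, 0, 0]],
    [255, [-15.3, 3.3, 0], [0, 0, 0]],
    [255, [-15.7, 0.0, 0], [0, 0, 0]],
    [255, [-15.3, -3.3, 0], [0, 0, 0]],
    [255, [-14.3, -6.4, 0], [0, 0, 0]],
  ],
)

```text
time_s: 22.15
ee_pos: [599.4, -129.0, 124.9]
ee_rot: [179.6, -0.1, 107.5]
force: [4.0, 3.1, 6.9]
gripper_width: 19.2
gripper_force: 25.1
```

Request:
servo_tool(
  steps=[
    [255, [-12.7, -9.2, 0], [0, 0, 0]],
    [255, [-10.5, -11.7, 0], [0, 0, 0]],
    [255, [-7.8, -13.6, 0], [0, 0, 0]],
    [255, [-4.8, -14.9, 0], [0, 0, 0]],
    [255, [-1.6, -15.6, 0], [0, 0, 0]],
    [255, [1.6, -15.6, 0], [0, 0, 0]],
    [255, [4.8, -14.9, 0], [0, 0, 0]],
    [255, [7.8, -13.6, 0], [0, 0, 0]],
    [255, [10.5, -11.7, 0], [0, 0, 0]],
    [255, [12.7, -9.2, 0], [0, 0, 0]],
  ],
)

```text
time_s: 23.15
ee_pos: [473.1, -173.3, 125.5]
ee_rot: [179.9, 0.5, 107.6]
force: [-4.1, -9.1, 10.6]
gripper_width: 19.2
gripper_force: 25.1
```

Request:
servo_tool(
  steps=[
    [255, [14.3, -6.4, 0], [0, 0, 0]],
    [255, [15.3, -3.3, 0], [0, 0, 0]],
    [255, [15.7, 0.0, 0], [0, 0, 0]],
    [255, [15.3, 3.3, 0], [0, 0, 0]],
    [255, [14.3, 6.4, 0], [0, 0, 0]],
    [255, [12.7, 9.2, 0], [0, 0, 0]],
    [255, [10.5, 11.7, 0], [0, 0, 0]],
    [255, [7.8, 13.6, 0], [0, 0, 0]],
    [255, [4.8, 14.9, 0], [0, 0, 0]],
    [255, [1.6, 15.6, 0], [0, 0, 0]],
  ],
)

```text
time_s: 24.15
ee_pos: [500.3, -43.3, 123.6]
ee_rot: [-179.9, 0.1, 107.7]
force: [-0.8, -8.0, 5.0]
gripper_width: 18.8
gripper_force: 25.0
```

```bash
python3 m.py wrist
python3 - <<'E'
import numpy as np
a=np.radians(np.r_[0:61:6]);p=75*np.c_[np.cos(a),np.sin(a)];print(np.diff(p,axis=0).round(1).tolist())
a=np.radians(np.r_[60:220:1.5]);p=75*np.c_[np.cos(a),np.sin(a)];d=np.diff(p,axis=0).round(2).tolist()
for k in range(0,100,10):print(60+k*1.5,d[k:k+10])
E
```

```text
24.15 [500.29176143 -43.34438841 123.61310859] [-0.82299695 -8.0383984   5.01822363]
[]
[[-0.4, 7.8], [-1.2, 7.8], [-2.0, 7.6], [-2.8, 7.3], [-3.6, 7.0], [-4.3, 6.6], [-4.9, 6.1], [-5.6, 5.6], [-6.1, 4.9], [-6.6, 4.3]]
60.0 [[-1.71, 0.96], [-1.74, 0.91], [-1.76, 0.87], [-1.78, 0.82], [-1.8, 0.78], [-1.82, 0.73], [-1.84, 0.68], [-1.86, 0.63], [-1.88, 0.58], [-1.89, 0.53]]
75.0 [[-1.9, 0.48], [-1.92, 0.43], [-1.93, 0.38], [-1.94, 0.33], [-1.94, 0.28], [-1.95, 0.23], [-1.96, 0.18], [-1.96, 0.13], [-1.96, 0.08], [-1.96, 0.03]]
90.0 [[-1.96, -0.03], [-1.96, -0.08], [-1.96, -0.13], [-1.96, -0.18], [-1.95, -0.23], [-1.94, -0.28], [-1.94, -0.33], [-1.93, -0.38], [-1.92, -0.43], [-1.9, -0.48]]
105.0 [[-1.89, -0.53], [-1.88, -0.58], [-1.86, -0.63], [-1.84, -0.68], [-1.82, -0.73], [-1.8, -0.78], [-1.78, -0.82], [-1.76, -0.87], [-1.74, -0.91], [-1.71, -0.96]]
120.0 [[-1.69, -1.0], [-1.66, -1.05], [-1.63, -1.09], [-1.6, -1.13], [-1.57, -1.17], [-1.54, -1.22], [-1.51, -1.26], [-1.48, -1.29], [-1.44, -1.33], [-1.41, -1.37]]
135.0 [[-1.37, -1.41], [-1.33, -1.44], [-1.29, -1.48], [-1.26, -1.51], [-1.22, -1.54], [-1.17, -1.57], [-1.13, -1.6], [-1.09, -1.63], [-1.05, -1.66], [-1.0, -1.69]]
150.0 [[-0.96, -1.71], [-0.91, -1.74], [-0.87, -1.76], [-0.82, -1.78], [-0.78, -1.8], [-0.73, -1.82], [-0.68, -1.84], [-0.63, -1.86], [-0.58, -1.88], [-0.53, -1.89]]
165.0 [[-0.48, -1.9], [-0.43, -1.92], [-0.38, -1.93], [-0.33, -1.94], [-0.28, -1.94], [-0.23, -1.95], [-0.18, -1.96], [-0.13, -1.96], [-0.08, -1.96], [-0.03, -1.96]]
180.0 [[0.03, -1.96], [0.08, -1.96], [0.13, -1.96], [0.18, -1.96], [0.23, -1.95], [0.28, -1.94], [0.33, -1.94], [0.38, -1.93], [0.43, -1.92], [0.48, -1.9]]
195.0 [[0.53, -1.89], [0.58, -1.88], [0.63, -1.86], [0.68, -1.84], [0.73, -1.82], [0.78, -1.8], [0.82, -1.78], [0.87, -1.76], [0.91, -1.74], [0.96, -1.71]]
```

Request:
servo_tool(
  steps=[
    [255, [-0.4, 7.8, 0], [0, 0, 0]],
    [255, [-1.2, 7.8, 0], [0, 0, 0]],
    [255, [-2.0, 7.6, 0], [0, 0, 0]],
    [255, [-2.8, 7.3, 0], [0, 0, 0]],
    [255, [-3.6, 7.0, 0], [0, 0, 0]],
    [255, [-4.3, 6.6, 0], [0, 0, 0]],
    [255, [-4.9, 6.1, 0], [0, 0, 0]],
    [255, [-5.6, 5.6, 0], [0, 0, 0]],
    [255, [-6.1, 4.9, 0], [0, 0, 0]],
    [255, [-6.6, 4.3, 0], [0, 0, 0]],
  ],
)

```text
time_s: 25.2
ee_pos: [572.3, -57.9, 123.9]
ee_rot: [-179.8, -0.2, 107.6]
force: [-4.6, 2.1, 10.1]
gripper_width: 19.4
gripper_force: 25.3
```

```bash
python3 m.py side; python3 m.py wrist
python3 - <<'E'
import cv2
a=cv2.imread('pics/side_m.png')[190:320,280:440];b=cv2.imread('pics/wrist_m.png')
a=cv2.resize(a,None,fx=3.5,fy=3.5,interpolation=cv2.INTER_CUBIC);cv2.imwrite('pics/s3.png',a)
E
```

```text
25.2 [572.32081732 -57.86517354 123.89117904] [-4.60997865  2.10413506 10.13719319]
[(-146, 21), (-142, 40), (-138, 20), (-134, 17), (-126, 17), (-114, 16), (-94, 17), (-90, 21), (-78, 16), (-70, 17), (-62, 16), (-42, 16), (-26, 20), (-22, 34), (-18, 22), (-10, 17), (-2, 16)]
25.25 [573.42714746 -58.73078351 123.88135304] [-2.45595629  0.253551    9.82306758]
[(-42, 209), (-38, 283), (-34, 311), (-30, 310), (-26, 273), (-22, 121), (-18, 295), (-14, 105)]
```

View pics/s3.png

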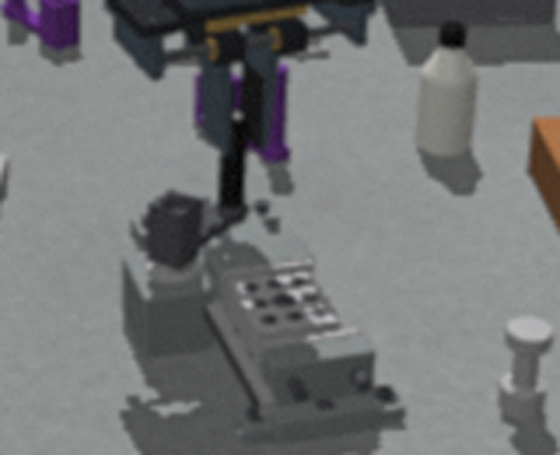

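The side crop shows the jaw against the block, with the plate just ahead. I'll measure the initial distance between jaw face and plate on the saved top picture to predict where contact comes.

Run:
```python
from h import *
img=cv2.imread('pics/top0.png',0).astype(np.float32)
f={'fovy':52.59045897747601,'cx':318.1225579841916,'cy':243.08491659882003}
T=np.eye(4);T[:3,:3]=R.from_euler('xyz',[2.9789813,-0.10503024,-90.41523531],degrees=True).as_matrix();T[:3,3]=[459.54783153,-48.75423086,1131.68781684]
fl=240/np.tan(np.radians(f['fovy'])/2)
Rv=R.from_euler('z',10.6,degrees=True).as_matrix()
ys=np.arange(-125,105,1.);xs=np.r_[35:48,84:96]
X,Y=np.meshgrid(xs,ys);W=np.stack([X,Y,0*X+54],-1)@Rv.T+[522.4,-114.9,0]
c=(W-T[:3,3])@T[:3,:3];u=(f['cx']+fl*c[...,0]/-c[...,2]).astype(np.float32);v=(f['cy']-fl*c[...,1]/-c[...,2]).astype(np.float32)
p=cv2.remap(img,u,v,cv2.INTER_CUBIC)
for n,cols in(('lo',slice(0,13)),('hi',slice(13,25))):
    q=p[:,cols].mean(1)
    print(n,'plate',[(int(y),int(i)) for y,i in zip(ys,q) if y<-90]);print('jaw',[(int(y),int(i)) for y,i in zip(ys,q) if 75<y<104])
```

```text
lo plate [(-125, 115), (-124, 114), (-123, 114), (-122, 115), (-121, 114), (-120, 108), (-119, 97), (-118, 91), (-117, 99), (-116, 117), (-115, 135), (-114, 148), (-113, 153), (-112, 147), (-111, 134), (-110, 119), (-109, 106), (-108, 98), (-107, 98), (-106, 102), (-105, 107), (-104, 110), (-103, 112), (-102, 112), (-101, 112), (-100, 113), (-99, 114), (-98, 115), (-97, 115), (-96, 115), (-95, 115), (-94, 115), (-93, 114), (-92, 113), (-91, 113)]
jaw [(76, 69), (77, 70), (78, 70), (79, 70), (80, 70), (81, 70), (82, 68), (83, 68), (84, 74), (85, 90), (86, 114), (87, 135), (88, 150), (89, 157), (90, 153), (91, 137), (92, 118), (93, 105), (94, 103), (95, 107), (96, 114), (97, 118), (98, 118), (99, 118), (100, 118), (101, 118), (102, 118), (103, 117)]
hi plate [(-125, 114), (-124, 115), (-123, 115), (-122, 116), (-121, 114), (-120, 107), (-119, 96), (-118, 91), (-117, 102), (-116, 120), (-115, 137), (-114, 148), (-113, 150), (-112, 143), (-111, 129), (-110, 115), (-109, 104), (-108, 97), (-107, 96), (-106, 100), (-105, 104), (-104, 107), (-103, 109), (-102, 110), (-101, 111), (-100, 111), (-99, 111), (-98, 111), (-97, 111), (-96, 110), (-95, 110), (-94, 110), (-93, 109), (-92, 109), (-91, 109)]
jaw [(76, 74), (77, 73), (78, 72), (79, 72), (80, 72), (81, 71), (82, 69), (83, 69), (84, 75), (85, 93), (86, 116), (87, 136), (88, 149), (89, 154), (90, 147), (91, 131), (92, 112), (93, 101), (94, 99), (95, 104), (96, 110), (97, 114), (98, 115), (99, 114), (100, 114), (101, 114), (102, 114), (103, 114)]
```

Predicted contact is at about φ = 185° of this third turn (range 170–195). Winding to 150, then slowly.

Request:
servo_tool(
  steps=[
    [255, [-7.0, 3.5, 0], [0, 0, 0]],
    [255, [-7.3, 2.8, 0], [0, 0, 0]],
    [255, [-7.6, 2.0, 0], [0, 0, 0]],
    [255, [-7.8, 1.2, 0], [0, 0, 0]],
    [255, [-7.8, 0.4, 0], [0, 0, 0]],
    [255, [-7.8, -0.4, 0], [0, 0, 0]],
    [255, [-7.8, -1.2, 0], [0, 0, 0]],
    [255, [-7.6, -2.0, 0], [0, 0, 0]],
    [255, [-7.3, -2.8, 0], [0, 0, 0]],
    [255, [-7.0, -3.5, 0], [0, 0, 0]],
  ],
)

```text
time_s: 26.3
ee_pos: [599.0, -128.9, 124.7]
ee_rot: [179.6, -0.1, 107.5]
force: [3.8, 2.7, 7.3]
gripper_width: 19.1
gripper_force: 25.1
```

Request:
servo_tool(
  steps=[
    [255, [-3.35, -2.05, 0], [0, 0, 0]],
    [255, [-3.23, -2.22, 0], [0, 0, 0]],
    [255, [-3.11, -2.39, 0], [0, 0, 0]],
    [255, [-2.99, -2.55, 0], [0, 0, 0]],
    [255, [-2.85, -2.7, 0], [0, 0, 0]],
    [255, [-2.7, -2.85, 0], [0, 0, 0]],
    [255, [-2.55, -2.99, 0], [0, 0, 0]],
    [255, [-2.39, -3.11, 0], [0, 0, 0]],
    [255, [-2.22, -3.23, 0], [0, 0, 0]],
    [255, [-2.05, -3.35, 0], [0, 0, 0]],
  ],
)

```text
time_s: 27.3
ee_pos: [582.9, -165.0, 125.2]
ee_rot: [179.4, 0.2, 107.5]
force: [7.2, -0.9, 6.6]
gripper_width: 19.3
gripper_force: 25.0
```

```bash
cat > ph.py <<'E'
from h import *
s=state();d=s['ee_pos'][:2]-np.array([522.4,-114.9]);n=d/np.hypot(*d);t=np.array([n[1],-n[0]])
print(s['time_s'],'phi',((107.5-np.degrees(np.arctan2(d[1],d[0])))%360).round(1),'r',np.hypot(*d).round(1),'Ft',(s['force'][:2]@t).round(1),'Fr',(s['force'][:2]@n).round(1),'Fz',s['force'][2].round(1))
E
python3 ph.py
python3 - <<'E'
import numpy as np
a=np.radians(np.r_[150:172:2]);p=75*np.c_[np.cos(a),np.sin(a)];print(np.diff(p,axis=0).round(2).tolist())
E
```

```text
27.3 phi 147.1 r 78.5 Ft -3.9 Fr 6.1 Fz 6.6
[[-1.27, -2.29], [-1.19, -2.33], [-1.11, -2.37], [-1.02, -2.41], [-0.94, -2.44], [-0.85, -2.48], [-0.77, -2.5], [-0.68, -2.53], [-0.59, -2.55], [-0.5, -2.57]]
```

Request:
servo_tool(
  steps=[
    [255, [-1.27, -2.29, 0], [0, 0, 0]],
    [255, [-1.19, -2.33, 0], [0, 0, 0]],
    [255, [-1.11, -2.37, 0], [0, 0, 0]],
    [255, [-1.02, -2.41, 0], [0, 0, 0]],
    [255, [-0.94, -2.44, 0], [0, 0, 0]],
    [255, [-0.85, -2.48, 0], [0, 0, 0]],
    [255, [-0.77, -2.5, 0], [0, 0, 0]],
    [255, [0, 0, 0], [0, 0, 0]],
    [255, [0, 0, 0], [0, 0, 0]],
    [255, [0, 0, 0], [0, 0, 0]],
  ],
)

```text
time_s: 28.3
ee_pos: [569.1, -178.0, 125.4]
ee_rot: [179.4, 0.3, 107.5]
force: [7.3, -4.2, 6.9]
gripper_width: 19.4
gripper_force: 25.0
```

```bash
python3 ph.py
```

```text
28.3 phi 161.0 r 78.5 Ft -3.4 Fr 7.7 Fz 6.9
```

Request:
servo_tool(
  steps=[
    [255, [-0.35, -1.26, 0], [0, 0, 0]],
    [255, [-0.33, -1.27, 0], [0, 0, 0]],
    [255, [-0.31, -1.27, 0], [0, 0, 0]],
    [255, [-0.29, -1.28, 0], [0, 0, 0]],
    [255, [-0.26, -1.28, 0], [0, 0, 0]],
    [255, [-0.24, -1.29, 0], [0, 0, 0]],
    [255, [-0.22, -1.29, 0], [0, 0, 0]],
    [255, [-0.2, -1.29, 0], [0, 0, 0]],
    [255, [-0.17, -1.3, 0], [0, 0, 0]],
    [255, [0, 0, 0], [0, 0, 0]],
  ],
)

```text
time_s: 29.3
ee_pos: [559.0, -184.3, 125.5]
ee_rot: [179.4, 0.4, 107.5]
force: [6.4, -5.6, 6.4]
gripper_width: 19.2
gripper_force: 25.0
```

```bash
python3 ph.py
```

```text
29.3 phi 169.7 r 78.4 Ft -3.0 Fr 7.9 Fz 6.4
```

Not yet (commanded 173). Next 173→179.

Request:
servo_tool(
  steps=[
    [255, [-0.15, -1.3, 0], [0, 0, 0]],
    [255, [-0.13, -1.3, 0], [0, 0, 0]],
    [255, [-0.1, -1.31, 0], [0, 0, 0]],
    [255, [-0.08, -1.31, 0], [0, 0, 0]],
    [255, [-0.06, -1.31, 0], [0, 0, 0]],
    [255, [-0.03, -1.31, 0], [0, 0, 0]],
    [255, [-0.01, -1.31, 0], [0, 0, 0]],
    [255, [0, 0, 0], [0, 0, 0]],
    [255, [0, 0, 0], [0, 0, 0]],
    [255, [0, 0, 0], [0, 0, 0]],
  ],
)

```text
time_s: 30.3
ee_pos: [550.4, -188.1, 125.5]
ee_rot: [179.5, 0.4, 107.6]
force: [6.3, -5.8, 6.7]
gripper_width: 19.6
gripper_force: 25.0
```

```bash
python3 ph.py
```

```text
30.3 phi 176.6 r 78.3 Ft -3.8 Fr 7.7 Fz 6.7
```

Commanded 180. Next 180→186.

Request:
servo_tool(
  steps=[
    [255, [0.01, -1.31, 0], [0, 0, 0]],
    [255, [0.03, -1.31, 0], [0, 0, 0]],
    [255, [0.06, -1.31, 0], [0, 0, 0]],
    [255, [0.08, -1.31, 0], [0, 0, 0]],
    [255, [0.1, -1.31, 0], [0, 0, 0]],
    [255, [0.13, -1.3, 0], [0, 0, 0]],
    [255, [0, 0, 0], [0, 0, 0]],
    [255, [0, 0, 0], [0, 0, 0]],
    [255, [0, 0, 0], [0, 0, 0]],
    [255, [0, 0, 0], [0, 0, 0]],
  ],
)

```text
time_s: 31.3
ee_pos: [542.7, -190.4, 125.6]
ee_rot: [179.5, 0.5, 107.6]
force: [5.5, -7.3, 6.6]
gripper_width: 19.0
gripper_force: 25.0
```

```bash
python3 ph.py
```

```text
31.3 phi 182.5 r 78.2 Ft -3.4 Fr 8.5 Fz 6.6
```

Commanded 186. Next 186→192.

Request:
servo_tool(
  steps=[
    [255, [0.15, -1.3, 0], [0, 0, 0]],
    [255, [0.17, -1.3, 0], [0, 0, 0]],
    [255, [0.19, -1.3, 0], [0, 0, 0]],
    [255, [0.22, -1.29, 0], [0, 0, 0]],
    [255, [0.24, -1.29, 0], [0, 0, 0]],
    [255, [0.26, -1.28, 0], [0, 0, 0]],
    [255, [0, 0, 0], [0, 0, 0]],
    [255, [0, 0, 0], [0, 0, 0]],
    [255, [0, 0, 0], [0, 0, 0]],
    [255, [0, 0, 0], [0, 0, 0]],
  ],
)

```text
time_s: 32.3
ee_pos: [534.7, -191.9, 125.6]
ee_rot: [179.5, 0.5, 107.6]
force: [5.1, -7.9, 7.8]
gripper_width: 19.0
gripper_force: 25.0
```

```bash
python3 ph.py
```

```text
32.3 phi 188.4 r 78.0 Ft -3.8 Fr 8.6 Fz 7.8
```

Request:
servo_tool(
  steps=[
    [255, [0.28, -1.28, 0], [0, 0, 0]],
    [255, [0.31, -1.27, 0], [0, 0, 0]],
    [255, [0.33, -1.27, 0], [0, 0, 0]],
    [255, [0.35, -1.26, 0], [0, 0, 0]],
    [255, [0.37, -1.26, 0], [0, 0, 0]],
    [255, [0.39, -1.25, 0], [0, 0, 0]],
    [255, [0, 0, 0], [0, 0, 0]],
    [255, [0, 0, 0], [0, 0, 0]],
    [255, [0, 0, 0], [0, 0, 0]],
    [255, [0, 0, 0], [0, 0, 0]],
  ],
)

```text
time_s: 33.3
ee_pos: [526.6, -192.6, 125.7]
ee_rot: [179.6, 0.5, 107.6]
force: [3.9, -8.8, 7.8]
gripper_width: 19.1
gripper_force: 25.0
```

```bash
python3 ph.py
```

```text
33.3 phi 194.4 r 77.8 Ft -3.4 Fr 9.0 Fz 7.8
```

Request:
servo_tool(
  steps=[
    [255, [0.42, -1.24, 0], [0, 0, 0]],
    [255, [0.44, -1.23, 0], [0, 0, 0]],
    [255, [0.46, -1.23, 0], [0, 0, 0]],
    [255, [0.48, -1.22, 0], [0, 0, 0]],
    [255, [0.5, -1.21, 0], [0, 0, 0]],
    [255, [0.52, -1.2, 0], [0, 0, 0]],
    [255, [0, 0, 0], [0, 0, 0]],
    [255, [0, 0, 0], [0, 0, 0]],
    [255, [0, 0, 0], [0, 0, 0]],
    [255, [0, 0, 0], [0, 0, 0]],
  ],
)

```text
time_s: 34.3
ee_pos: [521.2, -192.3, 126.2]
ee_rot: [179.3, 0.6, 107.6]
force: [7.9, -8.6, 6.4]
gripper_width: 19.3
gripper_force: 25.0
```

```bash
python3 ph.py; python3 m.py wrist; python3 m.py top; python3 m.py side
```

```text
34.3 phi 198.4 r 77.4 Ft -8.0 Fr 8.4 Fz 6.4
34.3 [ 521.15477993 -192.26992877  126.19712536] [ 7.88595386 -8.55689848  6.35675602]
[(-82, 208), (-78, 420), (-74, 427), (-70, 432), (-66, 431), (-62, 433), (-58, 444), (-54, 450), (-50, 462), (-46, 449), (-42, 395), (-38, 488), (-34, 485), (-30, 498), (-26, 512), (-22, 516), (-18, 519), (-14, 523), (-10, 538), (-6, 542), (-2, 540), (2, 120)]
34.35 [ 521.15422792 -192.27973614  126.17250824] [ 7.45573561 -8.67100651  6.67550976]
[(-54, 17), (-50, 30), (-46, 30), (-42, 26), (-38, 33), (-34, 30), (-30, 30), (-26, 30), (-22, 33), (-18, 32), (-14, 32), (-10, 33), (-6, 31), (-2, 24)]
34.4 [ 521.16482864 -192.28419688  126.19011309] [ 8.53868345 -9.26896305  7.08441462]
[(-146, 35), (-142, 37), (-130, 21), (-122, 16), (-102, 17), (-98, 16), (-90, 17), (-82, 18), (-74, 17), (-66, 17), (-58, 17), (-46, 25), (-42, 29), (-34, 16), (-30, 19), (-10, 17)]
```

It's stiffening: Ft rose from -3.5 to -8 N, with the jaw at y ≈ -40. One small further nip.

Request:
servo_tool(
  steps=[
    [255, [0.27, -0.6, 0], [0, 0, 0]],
    [255, [0.27, -0.6, 0], [0, 0, 0]],
    [255, [0.28, -0.59, 0], [0, 0, 0]],
    [255, [0, 0, 0], [0, 0, 0]],
    [255, [0, 0, 0], [0, 0, 0]],
    [255, [0, 0, 0], [0, 0, 0]],
    [255, [0, 0, 0], [0, 0, 0]],
    [255, [0, 0, 0], [0, 0, 0]],
    [255, [0, 0, 0], [0, 0, 0]],
    [255, [0, 0, 0], [0, 0, 0]],
  ],
)

```text
time_s: 35.45
ee_pos: [520.0, -192.1, 126.4]
ee_rot: [179.2, 0.7, 107.6]
force: [8.5, -8.5, 6.0]
gripper_width: 19.4
gripper_force: 25.0
```

```bash
python3 ph.py
```

```text
35.45 phi 199.3 r 77.3 Ft -8.7 Fr 8.2 Fz 6.0
```

Request:
servo_tool(
  steps=[
    [255, [0.28, -0.59, 0], [0, 0, 0]],
    [255, [0.29, -0.59, 0], [0, 0, 0]],
    [255, [0.3, -0.58, 0], [0, 0, 0]],
    [255, [0.3, -0.58, 0], [0, 0, 0]],
    [255, [0.3, -0.58, 0], [0, 0, 0]],
    [255, [0, 0, 0], [0, 0, 0]],
    [255, [0, 0, 0], [0, 0, 0]],
    [255, [0, 0, 0], [0, 0, 0]],
    [255, [0, 0, 0], [0, 0, 0]],
    [255, [0, 0, 0], [0, 0, 0]],
  ],
)

```text
time_s: 36.45
ee_pos: [518.2, -191.8, 126.7]
ee_rot: [179.0, 0.8, 107.5]
force: [11.6, -8.6, 5.2]
gripper_width: 19.0
gripper_force: 25.1
```

```bash
python3 ph.py
```

```text
36.45 phi 200.7 r 77.0 Ft -12.1 Fr 8.0 Fz 5.2
```

Firm (about 12 N at the handle). Easing back slightly, then opening and lifting clear.

Request:
servo_tool(
  steps=[
    [255, [-0.4, 1.0, 0], [0, 0, 0]],
    [255, [-0.4, 1.0, 0], [0, 0, 0]],
    [255, [-0.4, 1.0, 0], [0, 0, 0]],
    [255, [0, 0, 0], [0, 0, 0]],
    [0, [0, 0, 0], [0, 0, 0]],
    [0, [0, 0, 0], [0, 0, 0]],
    [0, [0, 0, 0], [0, 0, 0]],
    [0, [0, 0, 0], [0, 0, 0]],
    [0, [0, 0, 0], [0, 0, 0]],
    [0, [0, 0, 0], [0, 0, 0]],
  ],
)

```text
time_s: 37.45
ee_pos: [511.4, -188.1, 122.9]
ee_rot: [-179.9, -0.1, 107.6]
force: [0.1, 0.2, -0.0]
gripper_width: 64.4
gripper_force: 0.0
```

Request:
servo_tool(
  steps=[
    [0, [0, 0, 0], [0, 0, 0]],
    [0, [0, 0, 0], [0, 0, 0]],
    [0, [0, 0, -20], [0, 0, 0]],
    [0, [0, 0, -30], [0, 0, 0]],
    [0, [0, 0, -40], [0, 0, 0]],
    [0, [-30, 0, -20], [0, 0, 0]],
    [0, [-40, -30, 0], [0, 0, 0]],
    [0, [-40, -40, 0], [0, 0, 0]],
    [0, [-30, -40, 0], [0, 0, 0]],
    [0, [0, 0, 0], [0, 0, 0]],
  ],
)

```text
time_s: 38.45
ee_pos: [449.2, -353.7, 233.3]
ee_rot: [-179.9, 0.1, 107.2]
force: [-0.5, 0.6, 0.6]
gripper_width: 91.0
gripper_force: 0.0
```

```bash
python3 ph.py; python3 m.py top
python3 - <<'E'
from h import *
f=cams.grab_frame('top');C=cloud(f,pose(f))
for n in('block','crank'):
  for o in outline_of(f,n)[:4]:
    q=C[o['pixels']];q=q[(q[:,2]>44)&(q[:,2]<160)];print(n,o['at'],np.median(q,0) if len(q) else 0,cv2.minAreaRect(q[:,:2].astype(np.float32)) if len(q)>5 else 0)
a=cv2.resize(f['color'][170:270,270:430,::-1],None,fx=2.5,fy=2.5,interpolation=cv2.INTER_CUBIC)
f=cams.grab_frame('side');b=cv2.resize(f['color'][200:320,280:440,::-1],None,fx=2.5,fy=2.5,interpolation=cv2.INTER_CUBIC)
cv2.imwrite('pics/end.png',np.vstack([a,b]))
E
```

```text
38.45 phi 214.5 r 249.8 Ft 0.6 Fr -0.4 Fz 0.6
38.45 [ 449.19222343 -353.69779325  233.30152699] [-0.45037429  0.59663015  0.63433407]
[(-142, 30), (-138, 35), (-134, 25), (-130, 35), (-126, 29), (-122, 35), (-118, 22), (-114, 42), (-110, 30), (-106, 31), (-102, 30), (-98, 34), (-94, 28), (-90, 31), (-86, 30), (-82, 35), (-78, 30), (-74, 28), (-70, 31), (-66, 31), (-62, 32), (-58, 27), (-54, 31), (-50, 32), (-46, 31), (-42, 24), (-38, 34), (-34, 28), (-30, 31), (-26, 31), (-22, 31), (-18, 33), (-14, 28), (-10, 32), (-6, 31), (-2, 27)]
block [375.1, 205.2] [ 598.53090723 -179.23677385   48.22202353] ((598.5579833984375, -178.353759765625), (60.642974853515625, 71.79637908935547), 12.244180679321289)
crank [213.6, 335.6] [326.90296363 208.128576    59.65257006] ((304.0631103515625, 187.31451416015625), (97.65145874023438, 28.48639678955078), 53.644386291503906)
crank [364.6, 235.6] [ 522.98452409 -153.97192901   92.50229198] ((523.395263671875, -154.87173461914062), (28.28599739074707, 102.67066192626953), 2.6777868270874023)
crank [117.0, 277.3] [429.54198848 440.29813895  61.88146799] ((445.2124938964844, 414.86541748046875), (27.604333877563477, 100.88206481933594), 30.77975082397461)
crank [216.2, 205.0] [622.50033065 152.44036217  58.96465176] ((611.4389038085938, 180.7803192138672), (27.967273712158203, 97.72843170166016), 36.10544967651367)
```

View pics/end.png

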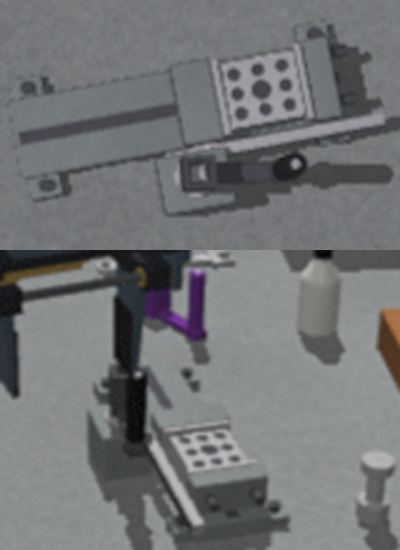

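Block sits flush between both plates and the crank is on the shaft. One quick height check of the crank before handing in.

Run:
```python
from h import *
f=cams.grab_frame('top');C=cloud(f,pose(f)).reshape(-1,3)
d=np.hypot(C[:,0]-522.4,C[:,1]+114.9);q=C[(d<20)&(C[:,2]>98)&(C[:,2]<125)];print('hub',np.median(q,0),len(q))
q=C[(abs(C[:,0]-522)<9)&(C[:,1]<-133)&(C[:,1]>-172)&(C[:,2]>60)&(C[:,2]<85)];print('arm',np.median(q,0),len(q))
ok=len(q)>0 and np.median(q[:,2])<75
print(ok)
if ok: print(ticket.job_done())
```

```text
hub [ 523.24490577 -118.40002283  105.51599444] 128
arm [ 522.84488619 -153.67576955   70.75663369] 131
True
the job is handed in; nothing more can be done
None
```

The crank is seated on the shaft and the block is nipped square between the two jaws. I stopped at about 12 N at the handle, below the 24 N strain limit. I handed the job in at about 38 s; no verdict was returned.

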